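# Tip the scrap nuts through the flap of the scrap box

### The job

Two alike steel scoops stand on the bench: take the one that holds the two hexagon nuts, press the flap in the top of the scrap box open with the scoop's lip (not with the gripper) and tip both nuts through into the box. Then draw the scoop out so that the flap springs shut, stand it upright on the bench and let go. Leave the other scoop, with the square steel bars, where it is.

Things in the scene. Friction and masses are not known exactly. Their poses are not given: they have to be found in the camera images.
- nut_scoop: Open steel scoop holding the two nuts at the start, 200 g. Origin: centre of its underside, z up, lip towards its own -x. Flat floor 3 mm thick from x=+42 to -14 mm, then a ramp rising 6 mm to the lip. 64 mm wide; 3 mm side walls 40 mm high at the back, 18 mm at the lip. Tipped lip down by 50 to 60 degrees from level, the nuts slide out over the lip.
- nut_scoop_lip (a point): Middle of the lower edge of the scoop's lip, in the scoop's frame at x=-60 mm, y=0, 6 mm above the underside; axes as the scoop's. The lip is 64 mm wide.
- nut_scoop_grip (a point): Point to grasp, in the scoop's frame at x=+40 mm, y=0, 90 mm above the underside: in the black upright grip on the back wall, 14 mm thick along the scoop's x, 36 mm wide along its y, from 52 to 114 mm high. Close the fingers along the scoop's x.
- nut_1: Plain hexagon nut, 27 x 26 x 13 mm, 35 g, lying flat on the floor of nut_scoop at the start, beside nut_2. Origin: centre of its underside.
- nut_2: The second nut, like nut_1.
- scrap_box: Grey sheet-steel box fixed to the bench, 220 (x) x 170 (y) x 130 mm high, origin at the centre of its underside, z up, its own -x turned to the robot's right (within 20 degrees). In the middle of its top is a port 110 (x) x 100 mm (y), closed by a flap. Hollow inside. With the scoop tipped and its lip mid-port, 35 to 40 mm below the top, the nuts have room to drop in.
- flap (a joint): Steel flap filling the port, 106 x 96 mm; 0 = shut (level, just under the top), grows in rad as it swings down inside, to 1.1. Hinge (dark knuckles) along the box's y at box x=+53 mm, on the robot's left; free edge at -x: press mid-flap with the scoop's lip pointing to the box's -x, the robot's right. A spring shuts it; at the middle it yields at 2.5 N and takes about 5 N at 0.6 rad.
- block_scoop: The other scoop, of the same shape and frame as nut_scoop, which holds two short square steel bars (45 x 16 x 16 mm). To be left alone.
Things that resemble listed ones, but are neither listed nor needed, are in the scene too. What is shaped like the nut_scoop but purple is not meant.

How it is judged:
On the way, in this order (a step that is already met when the one before it is completed fails the run):
1. the flap is pressed open with the scoop (value of joint flap above 0.2 rad and contact force between nut_scoop and scrap_box above 0.5 N), for 0.05 s.
2. both nuts have gone through the port into the box (z of each of nut_1, nut_2 in the frame of scrap_box below 0.09 m and horizontal distance between each of nut_1, nut_2 and scrap_box below 0.135 m), for 0.1 s.
At the end, for the whole second after the job is handed in: Both nuts lie inside the scrap box (below its top, within its walls), the flap is shut to within 0.1 rad, and the nut scoop stands at rest on the bench, upright to within 10 degrees and its origin within 12 mm of the bench top (x of nut_1 in the frame of scrap_box between -0.108 and 0.108 m and y of nut_1 in the frame of scrap_box between -0.083 and 0.083 m and z of each of nut_1, nut_2 in the frame of scrap_box below 0.09 m and x of nut_2 in the frame of scrap_box between -0.108 and 0.108 m and y of nut_2 in the frame of scrap_box between -0.083 and 0.083 m and value of joint flap below 0.1 rad and height (world z) of nut_scoop between -0.01 and 0.012 m and angle between nut_scoop's own z axis and vertical below 0.17 rad and linear speed of nut_scoop below 0.03 m/s); the robot touches nothing.
It fails at once if the gripper's fingers press on the scrap box or its flap (over 3 N) (contact force between the fingers and scrap_box above 3 N).
It fails at once if the other scoop is moved by more than 30 mm or tipped over (distance of block_scoop from where it was at the start of the episode above 0.03 m or angle between block_scoop's own z axis and vertical above 0.35 rad).
It also fails if it takes over 58 s, if anything falls off the work surface, if the arm or the gripper's body presses on something with over 40 N, if the wrist force passes 120 N, or if a joint passes its speed limit or range.

### The arm

A 6-joint arm with a two-finger parallel gripper is mounted at the origin on the work surface; the furniture and walls round the work are solid. World frame = base frame: x ahead of the robot, y to its left, z up, the work surface at z = 0. Lengths are in m, angles in rad, forces in N, time in s.
With the tool pointing down it reaches from about 0.375 to 0.9 m from the base axis. Payload 3.1 kg.
Tool frame: the origin (TCP) lies on the centre line of the jaws, within the pads' length; the fingertips stand robot.nose_length ahead of it and the grasp point (between the pads) lies 6 mm ahead of it (robot.nose_length is the distance from the TCP to the fingertips, in m); z points along the fingers, y is the line along which they close (so a half turn about z gives the same grasp; the last joint's range is limited). The gripper opens to 87 mm and grips with 3 to 60 N. Pads are 19 mm wide; open, the fingers measure 117 mm over their backs; the gripper's body (75 mm by 190 mm) begins 51 mm behind the grasp point.
Start: joints at [1.143, 0.527, 1.433, -0, 1.181, -0.178], TCP at [0.154, 0.606, 0.248] pointing down, gripper open.
Joint ranges: [-3.08, 3.08], [-0.75, 2.2], [0.22, 2.44], [-1.43, 4.57], [0, 2.65], [-2.85, 2.85]. Speed limits (rad/s): [2.79, 2.79, 3.14, 3.14, 3.14, 3.14].

### API

Orientations are given as a unit quaternion [x, y, z, w].
In Python, from rig import robot gives the robot as it stands.
- The arm moves only by the shell command python3 -m crank 'ROWS' [FORCE]. ROWS is JSON, one flat list of numbers, 7 for each row, row after row: the shift along the tool's x, y, z in mm, then the turn, a rotation vector about the tool's x, y, z in degrees, then the closure in counts, from 0 (fully open) to 255 (shut). In form: [x, y, z, ax, ay, az, fingers, x, y, z, ax, ay, az, fingers, ...]. A call has exactly 5 rows; each row is the pose to reach, as a shift and turn from the pose commanded when the call began, along the tool's axes at that moment; what a row does not reach only later rows make up. A row lasts 1/12 s, in which the tool goes at most 41.7 mm and 7.16 degrees, less where a joint would pass 70% of its speed; a pose out of reach is approached as far as the arm can. A call with a gripper value outside its range is refused whole. The fingers move at their own pace and stop on an object; FORCE is the grip in N (left out, the last holds). Time passes only in rows, so rows that repeat a pose let the fingers close, or fill a call up. It gives the time, the measured TCP pose, the force, the opening and the grip force at its end, in the units of the state.
- robot.get_obs(): the state, without advancing time (a new reading comes with each control period).
- robot.camera(name): name is "scene" or "top" or "wrist"; returns a dict with "pixels" (420x560x3 uint8, red, green, blue), "intrinsics" (3x3 intrinsics, pixels), "k1" (the pictures are not rectified: a ray, as slopes to the right and down, at radius r is drawn at 1 + k1 r^2 times it, then the intrinsics apply), "extrinsics" (4x4, takes a point from camera to world coordinates); the wrist camera has in their place "mount" (4x4, takes a point from camera to tool coordinates, whose origin is the TCP and whose axes are the flange's). Camera axes: x right, y down, z forward; pixel columns grow to the right and rows downward; lengths in m; the calibration is good to about 2 mm. A picture is of the moment at which its call begins: read the wrist's pose just before it. There is no depth.
- robot.hand_in(): hands the job in; it is judged then, once.
The state is a dict: "time": time; "q": joint angles; "joint_velocities": joint speeds; "joint_torque": joint torques, N m; "position": TCP position; "tool_rot": TCP orientation; "ft_force": force on the tool from outside, world axes, zero at the start; "moment": the same for the moment, N m; "grip_width": finger opening in m; "grip_force": force on a finger pad.
Only numpy, scipy, OpenCV 4.12 (cv2) and the standard library are available. Lean on these libraries where they do the work, as an engineer would, in place of code of your own. Each camera call takes 0.05 s, during which the arm holds its last target. There are 200 camera calls.

## Working session

There is one attempt and no reset: what is moved stays moved. The work goes in short steps, Python scripts to look and compute and a shell command to move; the robot and the scene stay as the last step left them, time stands still between calls to the robot, and variables do not carry over. Pictures are saved under pics/ and viewed, at most 10 in all, crops included, and the job is handed in when it is done.

```bash
mkdir -p pics; ls
python3 - <<'E'
from rig import robot
import cv2,json
o=robot.get_obs()
print({k:o[k] for k in("time","position","tool_rot","grip_width")},robot.nose_length)
for n in("scene","top"):
    c=robot.camera(n); cv2.imwrite(f"pics/{n}0.png",c["pixels"][:,:,::-1])
    print(n,c["intrinsics"],c["k1"],c["extrinsics"])
E
```

```text
pics
{'time': 0.0, 'position': array([0.15421045, 0.60498295, 0.24656739]), 'tool_rot': array([ 1.24590827e-01,  9.92207614e-01, -1.03945720e-03, -3.09753337e-04]), 'grip_width': 0.08697290880540035} 0.025
scene [[388.23638035   0.         279.2274053 ]
 [  0.         388.23638035 213.23994039]
 [  0.           0.           1.        ]] -0.028840589078431036 [[ 0.78445438 -0.46314595  0.41246472  0.06319413]
 [-0.62015355 -0.57892979  0.52938632 -0.35076582]
 [-0.00639502 -0.67107088 -0.74136562  0.72566388]
 [ 0.          0.          0.          1.        ]]
top [[459.14373916   0.         280.52458602]
 [  0.         459.14373916 204.78477472]
 [  0.           0.           1.        ]] 0.03578746144978823 [[-0.04625495 -0.97501132  0.21728648  0.1566941 ]
 [-0.99890647  0.04662877 -0.0034093   0.10266876]
 [-0.0068077  -0.21720657 -0.97610192  1.25866203]
 [ 0.          0.          0.          1.        ]]
```

View pics/scene0.png

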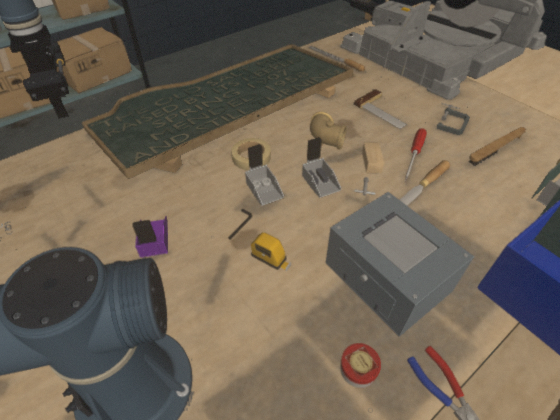

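View pics/top0.png

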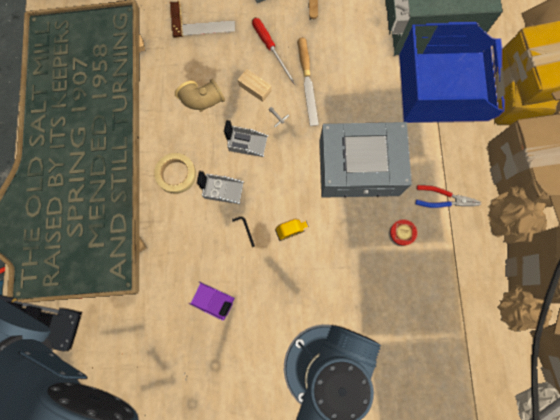

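The purple decoy is at top (213,300). The scoops are at top (222,187), which seems to hold the nuts, and (245,140), which seems to hold the bars. The box is at (365,158). I'll enlarge both to get corner pixels.

Run:
```python
import cv2,numpy as np
t=cv2.imread("pics/top0.png"); s=cv2.imread("pics/scene0.png")
a=cv2.resize(t[115:215,185:285],(600,600),interpolation=cv2.INTER_CUBIC)
cv2.imwrite("pics/a.png",a)
b=cv2.resize(t[110:210,310:420],(660,600),interpolation=cv2.INTER_CUBIC)
cv2.imwrite("pics/b.png",b)
```

```text
(no output)
```

View pics/a.png

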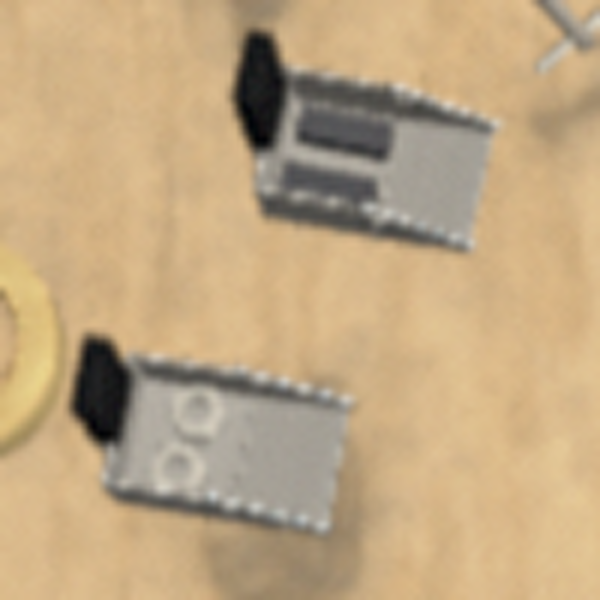

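View pics/b.png

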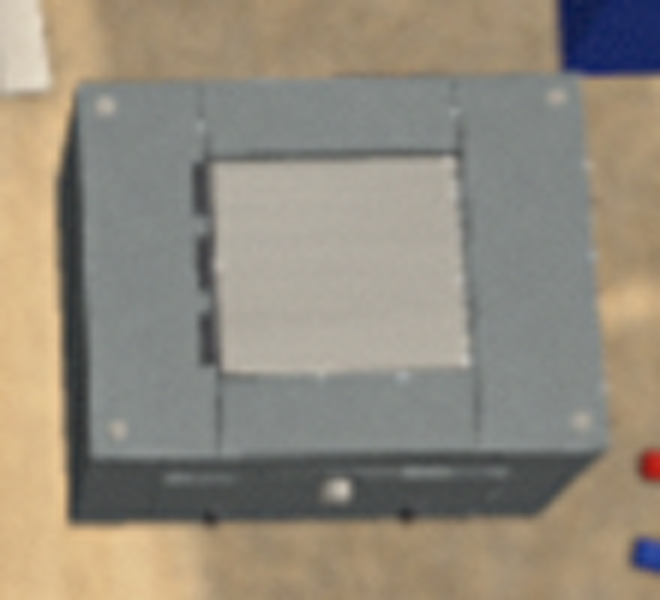

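The lower scoop in crop a holds the two nuts (lip corners at crop (350,402) and (325,528), grip at upper left). The box's knuckles are on its left side, as described. Next I'll fit both poses.

```bash
cat > h.py <<'E'
import numpy as np
from scipy.optimize import least_squares
from scipy.spatial.transform import Rotation as R
K=np.array([[459.14373916,0,280.52458602],[0,459.14373916,204.78477472],[0,0,1]]);k1=0.03578746144978823
E=np.array([[-0.04625495,-0.97501132,0.21728648,0.1566941],[-0.99890647,0.04662877,-0.0034093,0.10266876],[-0.0068077,-0.21720657,-0.97610192,1.25866203],[0,0,0,1]])
def proj(P,E=E,K=K,k1=k1):
    c=(np.asarray(P)-E[:3,3])@E[:3,:3]; s=c[:,:2]/c[:,2:]; s=s*(1+k1*(s**2).sum(1))[:,None]
    return s*K[0,0]+K[:2,2]
def place(p,M):
    c,s=np.cos(p[2]),np.sin(p[2]); M=np.asarray(M,float)
    return np.c_[p[0]+c*M[:,0]-s*M[:,1],p[1]+s*M[:,0]+c*M[:,1],M[:,2]]
def fit(M,px,p0,**k):
    r=least_squares(lambda p:(proj(place(p,M),**k)-px).ravel(),p0); return r.x,r.fun.reshape(-1,2)
E
python3 - <<'E'
from h import *
np.set_printoptions(precision=4,suppress=True)
o=np.array
crop=lambda a,ox,oy:(o(a,float)+.5)/6-.5+[ox,oy]
# box own +x = world +y (image left), own +y = world -x (image down)
M=o([[110,-85,130],[-110,-85,130],[-110,85,130],[110,85,130],[53,-48,129],[-53,-48,129],[-53,48,129],[53,48,129]])/1e3
px=crop([[78,85],[580,75],[605,450],[92,458],[211,160],[458,156],[468,365],[220,374]],310,110)
print("box",*fit(M,px,[.5,-.1,1.57]))
M=o([[-60,-32,18+0],[-60,32,18],[42,-32,40],[42,32,40]])/1e3
print("nut",*fit(M,crop([[350,402],[325,528],[130,358],[108,485]],185,115),[.4,.2,1.5]))
print("blk",*fit(M,crop([[496,125],[470,247],[288,72],[262,208]],185,115),[.5,.2,1.5]))
E
```

```text
box [ 0.5327 -0.1274  1.538 ] [[-0.3918 -0.5833]
 [ 0.4037 -0.4036]
 [ 1.0257  0.1069]
 [-0.5477  0.1069]
 [-0.1916  0.0643]
 [-0.4435  0.0305]
 [ 0.2037  0.7123]
 [-0.0862 -0.1288]]
nut [0.4862 0.2646 1.3719] [[ 0.3364 -0.4602]
 [ 0.5943  0.5715]
 [-0.1058 -0.6285]
 [-0.8081  0.4786]]
blk [0.6193 0.1909 1.3638] [[ 0.4245 -0.1307]
 [ 1.0153  0.5983]
 [-0.7975  0.4564]
 [-0.6256 -0.9364]]
```

```bash
cat >> h.py <<'E'
def toolR(yaw,tilt):  # tool y along scoop x at yaw, z down; then lip down by tilt (deg)
    c,s=np.cos(yaw),np.sin(yaw)
    T=np.array([[-0,0,0]]*3,float); y=np.array([c,s,0]); z=np.array([0,0,-1.]); T=np.c_[np.cross(y,z),y,z]
    up=np.array([0,0,1.]); t=np.radians(tilt)
    x_s=y*np.cos(t)+up*np.sin(t); z_s=up*np.cos(t)-y*np.sin(t)
    return np.c_[np.cross(x_s,-z_s),x_s,-z_s]
E
python3 - <<'E'
from h import *
yaw=1.538
for tilt in (0,20,40,55):
  T=toolR(yaw,tilt)
  for q1 in (-.25,-.5):
    for q23 in (1.6,2.0,2.4):
      W=R.from_euler('ZY',[q1,q23]).as_matrix().T@T
      e=R.from_matrix(W).as_euler('ZYZ'); e[2]=(e[2]-np.pi/2+np.pi)%(2*np.pi)-np.pi
      print(tilt,q1,q23,np.round(e,2))
E
```

```text
0 -0.25 1.6 [-0.    1.54 -1.79]
0 -0.25 2.0 [ 0.    1.14 -1.79]
0 -0.25 2.4 [ 0.    0.74 -1.79]
0 -0.5 1.6 [ 0.    1.54 -2.04]
0 -0.5 2.0 [ 0.    1.14 -2.04]
0 -0.5 2.4 [-0.    0.74 -2.04]
20 -0.25 1.6 [ 0.34  1.62 -1.79]
20 -0.25 2.0 [ 0.36  1.24 -1.92]
20 -0.25 2.4 [ 0.45  0.87 -2.1 ]
20 -0.5 1.6 [ 0.31  1.7  -2.02]
20 -0.5 2.0 [ 0.32  1.32 -2.15]
20 -0.5 2.4 [ 0.39  0.94 -2.3 ]
40 -0.25 1.6 [ 0.68  1.69 -1.76]
40 -0.25 2.0 [ 0.69  1.38 -2.01]
40 -0.25 2.4 [ 0.79  1.08 -2.3 ]
40 -0.5 1.6 [ 0.64  1.84 -1.96]
40 -0.5 2.0 [ 0.61  1.52 -2.19]
40 -0.5 2.4 [ 0.67  1.19 -2.44]
55 -0.25 1.6 [ 0.94  1.73 -1.72]
55 -0.25 2.0 [ 0.93  1.49 -2.04]
55 -0.25 2.4 [ 1.    1.26 -2.38]
55 -0.5 1.6 [ 0.9   1.93 -1.88]
55 -0.5 2.0 [ 0.83  1.67 -2.19]
55 -0.5 2.4 [ 0.84  1.4  -2.48]
```

```bash
cat > go.py <<'E'
# go.py gx gy gz yaw tilt : shift/turn in tool axes taking the grasp point to g
import sys
from h import *
from rig import robot
def delta(g,T):
    o=robot.get_obs(); A=R.from_quat(o["tool_rot"]).as_matrix(); p=np.array(o["position"])
    d=A.T@(np.array(g)-.006*T[:,2]-p)*1e3
    r=R.from_matrix(A.T@T).as_rotvec(degrees=True)
    return np.round(d,1),np.round(r,2)
if __name__=="__main__":
    a=[float(x) for x in sys.argv[1:]]
    print(*delta(a[:3],toolR(a[3],a[4])))
E
python3 go.py .494 .304 .22 1.372 0
```

```text
[-403.7 -207.7   20.9] [-0.11 -0.02 -2.92]
```

```bash
python3 -m crank '[-36,-18,2,0,0,-1,0, -72,-37,4,0,0,-2,0, -108,-55,6,0,0,-3,0, -144,-74,8,0,0,-3,0, -180,-92,10,0,0,-3,0]' 25
python3 -m crank '[-36,-18,2,0,0,0,0, -72,-37,4,0,0,0,0, -108,-55,6,0,0,0,0, -144,-74,8,0,0,0,0, -180,-92,8,0,0,0,0]'
python3 go.py .494 .304 .22 1.372 0
```

```text
time: 0.52
position: [0.3068, 0.4703, 0.2371]
tool_rot: [0.098, 0.995, -0.0, -0.0]
ft_force: [1.3, -0.3, -0.6]
grip_width: 0.0874
grip_force: 0.0
time: 0.93
position: [0.4653, 0.3445, 0.2288]
tool_rot: [0.099, 0.995, -0.001, -0.001]
ft_force: [0.0, 0.6, 0.2]
grip_width: 0.0871
grip_force: 0.0
[-36.1 -34.1   2.7] [-0.07 -0.09  0.07]
```

```bash
python3 -m crank '[-18,-17,0,0,0,0,0, -36,-34,0,0,0,0,0, -36,-34,0,0,0,0,0, -36,-34,0,0,0,0,0, -36,-34,0,0,0,0,0]'
python3 - <<'E'
from h import *
from rig import robot
import cv2
o=robot.get_obs(); c=robot.camera("wrist"); im=c["pixels"][:,:,::-1].copy()
T=np.eye(4);T[:3,:3]=R.from_quat(o["tool_rot"]).as_matrix();T[:3,3]=o["position"]; Ew=T@c["mount"]
p=[.4862,.2646,1.3719]
M=np.array([[-60,-32,18],[-60,32,18],[42,-32,40],[42,32,40],[33,-18,114],[33,18,114],[47,18,114],[47,-18,114]])/1e3
q=proj(place(p,M),E=Ew,K=c["intrinsics"],k1=c["k1"]); print(q.round(1).tolist(),c["mount"].round(3).tolist())
np.savez("w.npz",E=Ew,K=c["intrinsics"],k1=c["k1"])
for i,u in enumerate(q): cv2.circle(im,tuple(int(round(v)) for v in u),2,(0,0,255),-1)
cv2.imwrite("pics/w1.png",im)
E
```

```text
time: 1.35
position: [0.4926, 0.3061, 0.2292]
tool_rot: [0.099, 0.995, -0.0, -0.001]
ft_force: [0.6, -0.2, -0.7]
grip_width: 0.0868
grip_force: 0.0
[[174.7, 222.2], [169.7, 157.7], [277.4, 229.6], [277.5, 161.1], [265.0, 244.1], [264.6, 196.2], [284.5, 196.2], [284.1, 244.1]] [[0.001, -0.961, -0.277, 0.078], [1.0, 0.001, 0.002, 0.0], [-0.001, -0.277, 0.961, -0.137], [0.0, 0.0, 0.0, 1.0]]
```

View pics/w1.png

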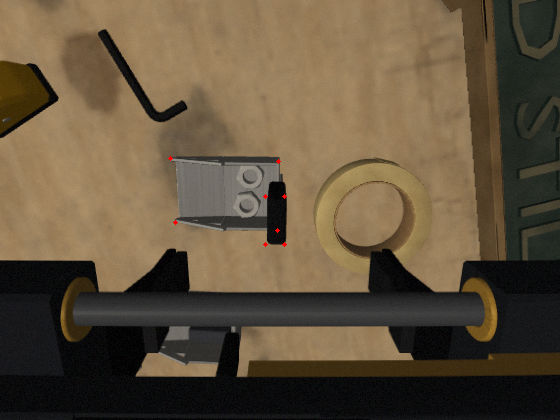

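The wrist view shows the nuts in the scoop. Its grip spans columns 268–286 and rows 181–244, so my fit is within about 2 mm. I'll shift it +2 mm in y and descend.

```bash
python3 go.py .4945 .306 .09 1.372 0
python3 -m crank '[-1,0,33,0,0,0,0, -2,0,66,0,0,0,0, -2,0,99,0,0,0,0, -2,0,120,0,0,0,0, -2,0,133,0,0,0,0]'
python3 -m crank '[0,0,0,0,0,0,255, 0,0,0,0,0,0,255, 0,0,0,0,0,0,255, 0,0,0,0,0,0,255, 0,0,0,0,0,0,255]' 40
python3 -m crank '[0,0,0,0,0,0,255, 0,0,0,0,0,0,255, 0,0,0,0,0,0,255, 0,0,0,0,0,0,255, 0,0,0,0,0,0,255]' 40
```

```text
[-2.400e+00 -1.000e-01  1.333e+02] [-0.01 -0.07  0.12]
time: 1.82
position: [0.4924, 0.3063, 0.0937]
tool_rot: [0.097, 0.995, -0.001, -0.002]
ft_force: [0.1, 0.6, -0.5]
grip_width: 0.0868
grip_force: 0.0
time: 2.23
position: [0.4959, 0.3062, 0.098]
tool_rot: [0.098, 0.995, 0.001, 0.001]
ft_force: [0.5, -0.5, -0.5]
grip_width: 0.0616
grip_force: 0.0
time: 2.65
position: [0.4952, 0.3056, 0.0966]
tool_rot: [0.099, 0.995, 0.0, 0.0]
ft_force: [0.1, 0.2, -0.6]
grip_width: 0.0281
grip_force: 0.0
```

```bash
python3 -m crank '[0,0,0,0,0,0,255, 0,0,0,0,0,0,255, 0,0,0,0,0,0,255, 0,0,0,0,0,0,255, 0,0,0,0,0,0,255]' 40
python3 -m crank '[0,0,0,0,0,0,255, 0,0,0,0,0,0,255, 0,0,0,0,0,0,255, 0,0,-5,0,0,0,255, 0,0,-10,0,0,0,255]' 40
python3 -m crank '[0,0,-15,0,0,0,255, 0,0,-40,0,0,0,255, 0,0,-70,0,0,0,255, 0,0,-100,0,0,0,255, 0,0,-125,0,0,0,255]' 40
python3 -m crank '[0,0,-20,0,0,0,255, 0,0,-40,0,0,0,255, 0,0,-50,0,0,0,255, 0,0,-60,0,0,0,255, 0,0,-60,0,0,0,255]' 40
python3 - <<'E'
from h import *
from rig import robot
import cv2
im=robot.camera("wrist")["pixels"][:,:,::-1]
cv2.imwrite("pics/w2.png",im)
E
```

```text
time: 3.07
position: [0.4951, 0.3054, 0.0965]
tool_rot: [0.099, 0.995, -0.0, -0.0]
ft_force: [0.7, -1.3, -0.3]
grip_width: 0.0138
grip_force: 40.0
time: 3.48
position: [0.4947, 0.3057, 0.1063]
tool_rot: [0.099, 0.995, -0.0, -0.001]
ft_force: [-0.3, -0.2, -2.2]
grip_width: 0.0136
grip_force: 40.0
time: 3.9
position: [0.4953, 0.306, 0.2338]
tool_rot: [0.099, 0.995, 0.001, 0.001]
ft_force: [0.2, 0.2, -2.1]
grip_width: 0.0138
grip_force: 40.0
time: 4.32
position: [0.4958, 0.306, 0.2934]
tool_rot: [0.099, 0.995, 0.001, 0.002]
ft_force: [-0.5, 0.8, -1.9]
grip_width: 0.0138
grip_force: 40.0
```

View pics/w2.png

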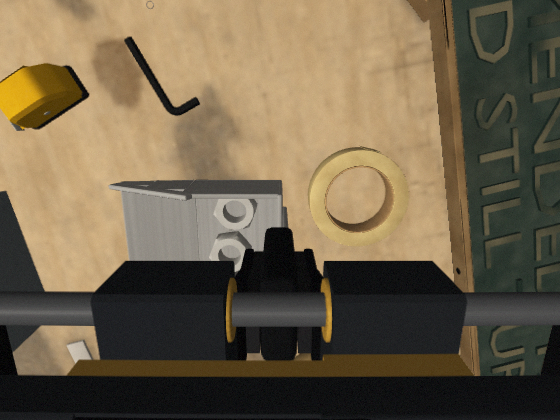

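The scoop is held level (grip width 14 mm) and both nuts are still in it. Next I'll carry it over the box.

```bash
cat > lip.py <<'E'
# lip.py X DEPTH TILT : lip to box x=X mm, DEPTH mm below the top
import sys
from go import *
X,D,t=[float(a) for a in sys.argv[1:]]
yaw=1.538; T=toolR(yaw,t)
L=np.array([.5327+np.cos(yaw)*X/1e3,-.1274+np.sin(yaw)*X/1e3,.130-D/1e3])
print(*delta(L+T@[0,.100,-.0845],T),robot.get_obs()["ft_force"].round(1))
E
python3 lip.py 0 -70 0
```

```text
[-105.2 -318.8    1.3] [ 0.04  0.06 -9.43] [-0.6 -0.1 -2.5]
```

```bash
python3 -m crank '[-4,-12,0,0,0,0,255, -12,-36,0,0,0,-1,255, -20,-62,0,0,0,-2,255, -29,-88,0,0,0,-3,255, -38,-114,0,0,0,-4,255]' 40
python3 -m crank '[-9,-26,0,0,0,-1,255, -19,-52,0,0,0,-2,255, -29,-78,0,0,0,-3,255, -38,-104,0,0,0,-4,255, -47,-128,0,0,0,-5,255]' 40
python3 lip.py 0 -70 0
```

```text
time: 4.78
position: [0.509, 0.1844, 0.2897]
tool_rot: [0.063, 0.998, -0.001, -0.002]
ft_force: [1.1, 0.4, -2.8]
grip_width: 0.0141
grip_force: 40.0
time: 5.2
position: [0.5393, 0.051, 0.2898]
tool_rot: [0.02, 1.0, -0.0, -0.002]
ft_force: [1.3, -0.1, -3.3]
grip_width: 0.0136
grip_force: 40.0
[  0.2 -78.6  -0.6] [-0.02 -0.23 -0.42] [ 1.3 -0.1 -3.3]
```

```bash
python3 -m crank '[0,-22,0,0,0,0,255, 0,-44,0,0,0,0,255, 0,-62,0,0,0,0,255, 0,-74,0,0,0,0,255, 0,-78,0,0,0,0,255]' 40
python3 lip.py 0 -20 25
```

```text
time: 5.62
position: [0.5364, -0.0267, 0.2903]
tool_rot: [0.021, 1.0, -0.0, -0.001]
ft_force: [-0.1, 0.4, -2.0]
grip_width: 0.0136
grip_force: 40.0
[ -0.1 -48.4  16. ] [-25.01  -0.03  -0.6 ] [-0.1  0.4 -2. ]
```

```bash
python3 -m crank '[0,-10,3,-5,0,0,255, 0,-20,6,-10,0,0,255, 0,-30,9,-15,0,0,255, 0,-40,12,-20,0,0,255, 0,-48,16,-25,0,-0.5,255]' 40
python3 -m crank '[0,0,0,0,0,0,255, 0,0,0,0,0,0,255, 0,0,0,0,0,0,255, 0,0,0,0,0,0,255, 0,0,0,0,0,0,255]' 40
python3 lip.py 0 18 25
python3 - <<'E'
from rig import robot
import cv2
im=robot.camera("scene")["pixels"][:,:,::-1][60:340,250:500]
cv2.imwrite("pics/s2.png",cv2.resize(im,None,fx=2.1,fy=2.1,interpolation=cv2.INTER_CUBIC))
E
```

```text
time: 6.03
position: [0.5354, -0.0728, 0.2756]
tool_rot: [0.015, 0.976, 0.218, 0.005]
ft_force: [0.2, -0.6, -3.0]
grip_width: 0.0134
grip_force: 40.0
time: 6.45
position: [0.5353, -0.0709, 0.2761]
tool_rot: [0.014, 0.976, 0.216, 0.004]
ft_force: [-0.6, -0.8, -2.9]
grip_width: 0.0138
grip_force: 40.0
[  0.9 -20.6  34.4] [-0.06  0.06  0.23] [-0.6 -0.8 -2.9]
```

View pics/s2.png

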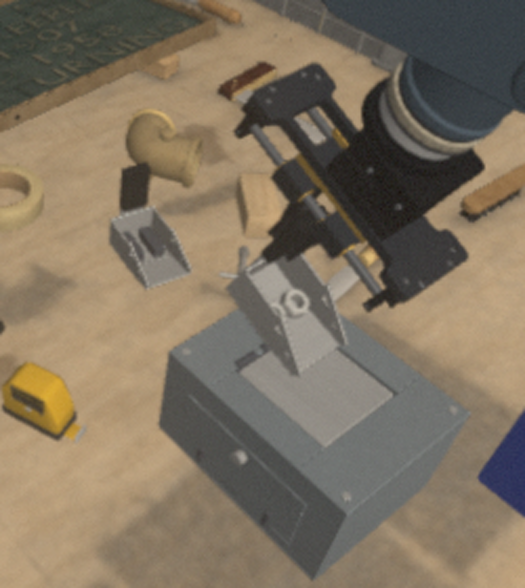

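The scoop is tipped 25° with its lip above mid-flap (crop ~(330,350)), and a nut is still on its floor at (293,302). Now I press down.

```bash
python3 -m crank '[0,-5,9,0,0,0,255, 0,-10,18,0,0,0,255, 0,-15,26,0,0,0,255, 0,-20,34,0,0,0,255, 0,-20,34,0,0,0,255]' 40
python3 lip.py 0 18 25; python3 lip.py 0 30 40
```

```text
time: 6.92
position: [0.5353, -0.076, 0.2357]
tool_rot: [0.016, 0.976, 0.218, 0.004]
ft_force: [0.5, 0.8, 2.7]
grip_width: 0.0141
grip_force: 40.0
[ 0.9  1.1 -0.2] [0.13 0.04 0.04] [0.5 0.8 2.7]
[  0.9 -30.8 -12.2] [-14.87   0.04   0.05] [0.5 0.8 2.7]
```

```bash
python3 -m crank '[0,-7,-3,-3.7,0,0,255, 0,-15,-6,-7.5,0,0,255, 0,-23,-9,-11,0,0,255, 0,-31,-12,-15,0,0,255, 0,-31,-12,-15,0,0,255]' 40
python3 lip.py 0 30 40; python3 lip.py 0 38 57
```

```text
time: 7.33
position: [0.5345, -0.1132, 0.2316]
tool_rot: [0.017, 0.94, 0.342, 0.007]
ft_force: [0.1, -2.6, 0.5]
grip_width: 0.014
grip_force: 40.0
[1.4 4.5 1.1] [-0.04  0.16 -0.13] [ 0.1 -2.6  0.5]
[  1.2 -31.5 -18. ] [-17.04   0.18  -0.1 ] [ 0.1 -2.6  0.5]
```

```bash
python3 -m crank '[0,-8,-5,-4.2,0,0,255, 0,-16,-9,-8.5,0,0,255, 0,-24,-13,-13,0,0,255, 0,-31,-18,-17,0,0,255, 0,-31,-18,-17,0,0,255]' 40
python3 -m crank '[0,0,0,0,0,0,255, 0,0,0,0,0,0,255, 0,0,0,0,0,0,255, 0,0,0,0,0,0,255, 0,0,0,0,0,0,255]' 40
python3 lip.py 0 38 57
python3 - <<'E'
from rig import robot
import cv2
im=robot.camera("scene")["pixels"][:,:,::-1][60:340,250:500]
cv2.imwrite("pics/s3.png",cv2.resize(im,None,fx=2.1,fy=2.1,interpolation=cv2.INTER_CUBIC))
E
```

```text
time: 7.75
position: [0.5333, -0.1475, 0.225]
tool_rot: [0.016, 0.879, 0.477, 0.008]
ft_force: [0.3, -3.4, -0.7]
grip_width: 0.0132
grip_force: 40.0
time: 8.17
position: [0.5333, -0.1442, 0.2285]
tool_rot: [0.013, 0.879, 0.476, 0.009]
ft_force: [0.2, -4.2, 0.4]
grip_width: 0.0135
grip_force: 40.0
[ 1.2 -5.3 -2. ] [-0.12  0.01  0.19] [ 0.2 -4.2  0.4]
```

View pics/s3.png

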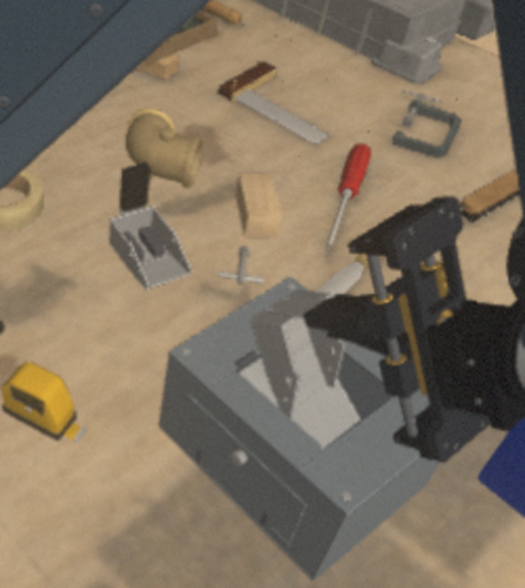

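The scoop's floor looks empty and the flap is open. I'll tip a little further and dwell before drawing out, so no nut stays behind.

```bash
python3 -m crank '[0,-5,-2,-2,0,0,255, 0,-8,-4,-3.5,0,0,255, 0,-3,-1,-1,0,0,255, 0,-8,-4,-3.5,0,0,255, 0,-8,-4,-3.5,0,0,255]' 40
python3 -m crank '[0,0,0,0,0,0,255, 0,0,0,0,0,0,255, 0,0,0,0,0,0,255, 0,0,0,0,0,0,255, 0,0,0,0,0,0,255]' 40
python3 lip.py 0 38 60;python3 lip.py 25 -5 60; python3 lip.py 35 -60 60
python3 - <<'E'
from rig import robot
import cv2
im=robot.camera("top")["pixels"][:,:,::-1][100:220,310:430]
cv2.imwrite("pics/t3.png",cv2.resize(im,None,fx=5,fy=5,interpolation=cv2.INTER_CUBIC))
E
```

```text
time: 8.63
position: [0.5329, -0.1532, 0.2221]
tool_rot: [0.014, 0.863, 0.505, 0.009]
ft_force: [-0.5, -2.7, 0.2]
grip_width: 0.0139
grip_force: 40.0
time: 9.05
position: [0.5329, -0.1526, 0.2233]
tool_rot: [0.013, 0.864, 0.503, 0.009]
ft_force: [-0.3, -3.6, 0.5]
grip_width: 0.0139
grip_force: 40.0
[ 1.1 -1.1 -3. ] [0.43 0.02 0.12] [-0.3 -3.6  0.5]
[ 0.9 48.7 -2.5] [0.43 0.02 0.12] [-0.3 -3.6  0.5]
[  0.8 101.4 -20.9] [0.43 0.02 0.12] [-0.3 -3.6  0.5]
```

View pics/t3.png

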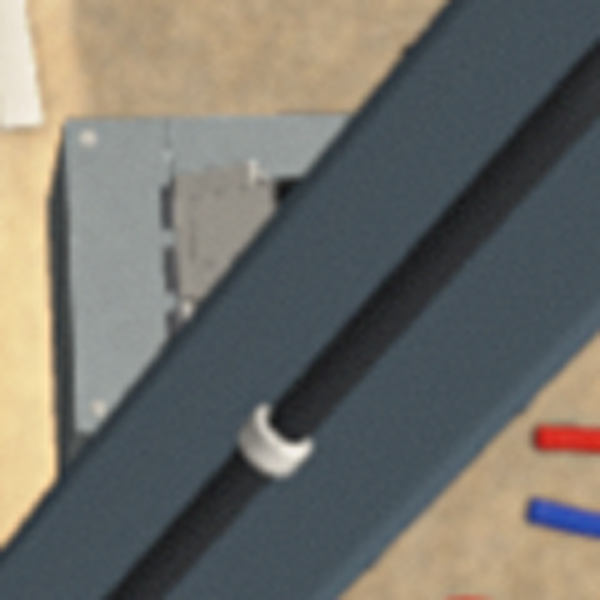

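The arm hides most of the port from above. I'll draw out along the scoop's own axis, then look through the scene camera.

```bash
python3 -m crank '[0,12,0,0,0,0,255, 0,24,0,0,0,0,255, 0,37,0,0,0,0,255, 0,50,-2,0,0,0,255, 0,66,-8,0,0,0,255]' 40
python3 -m crank '[0,12,-4,0,0,0,255, 0,24,-10,0,0,0,255, 0,34,-14,0,0,0,255, 0,34,-14,0,0,0,255, 0,34,-14,0,0,0,255]' 40
python3 lip.py 40 -70 25
python3 - <<'E'
from rig import robot
import cv2,numpy as np
im=robot.camera("scene")["pixels"][:,:,::-1][60:340,250:500]
w=robot.camera("wrist")["pixels"][:,:,::-1]
print(np.mean([robot.get_obs()["ft_force"]],0))
a=cv2.resize(im,(400,448),interpolation=cv2.INTER_CUBIC); b=cv2.resize(w,(400,300))
cv2.imwrite("pics/s4.png",np.hstack([a,np.vstack([b,np.zeros((148,400,3),np.uint8)])]))
E
```

```text
time: 9.52
position: [0.5327, -0.1246, 0.2858]
tool_rot: [0.013, 0.863, 0.505, 0.007]
ft_force: [-0.4, -0.2, -2.5]
grip_width: 0.0138
grip_force: 40.0
time: 9.93
position: [0.5337, -0.1224, 0.3218]
tool_rot: [0.013, 0.864, 0.503, 0.009]
ft_force: [-0.3, 0.5, -1.8]
grip_width: 0.0135
grip_force: 40.0
[ 0.8 45.3 74.7] [35.41  0.09  0.15] [-0.3  0.5 -1.8]
[ 0.24020768  0.57128357 -2.89333467]
```

View pics/s4.png

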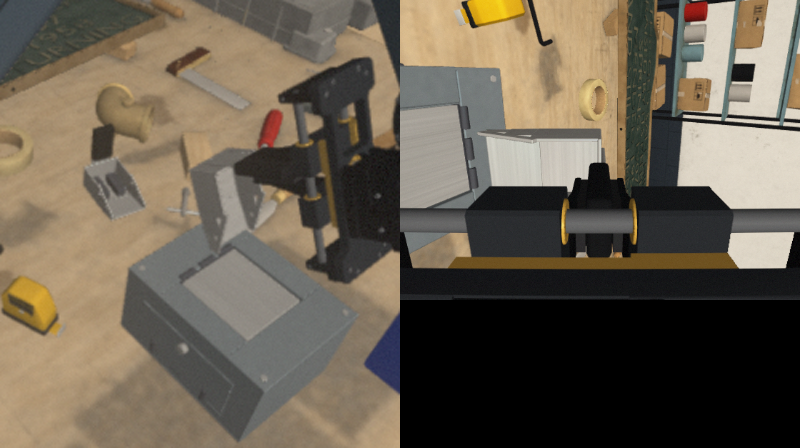

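The flap is shut, nothing lies on the box top, and the wrist view shows the scoop empty. Now I'll carry it level back to its original spot.

```bash
python3 -m crank '[0,9,15,6,0,0,255, 0,18,30,12,0,0,255, 0,27,45,18,0,0,255, 0,36,60,25,0,0,255, 0,45,75,32,0,0,255]' 40
python3 go.py .4945 .306 .27 1.372 0
```

```text
time: 10.45
position: [0.5362, -0.035, 0.3228]
tool_rot: [0.016, 0.97, 0.244, 0.005]
ft_force: [-0.0, 1.0, -1.8]
grip_width: 0.0138
grip_force: 40.0
[ 53.3 276.8 201.9] [28.2  -2.28  9.27]
```

```bash
python3 -m crank '[4,19,14,5.5,-0.5,2,255, 8,38,28,11,-1,4,255, 12,57,42,17,-1.5,6,255, 16,76,56,23,-2,8,255, 20,100,73,28.2,-2.3,9.3,255]' 40
python3 go.py .4945 .306 .27 1.372 0
```

```text
time: 10.87
position: [0.5195, 0.0891, 0.3068]
tool_rot: [0.1, 0.995, -0.0, 0.0]
ft_force: [-0.1, 0.0, -1.3]
grip_width: 0.0137
grip_force: 40.0
[ 67.7 207.6  30.7] [ 0.    0.03 -0.1 ]
```

```bash
python3 -m crank '[9,28,4,0,0,0,255, 18,56,8,0,0,0,255, 27,84,12,0,0,0,255, 37,112,16,0,0,0,255, 46,140,20,0,0,0,255]' 40
python3 -m crank '[9,28,4,0,0,0,255, 18,55,8,0,0,0,255, 22,68,11,0,0,0,255, 22,68,11,0,0,0,255, 22,68,11,0,0,0,255]' 40
python3 go.py .4945 .306 .0915 1.372 0
```

```text
time: 11.28
position: [0.5011, 0.2362, 0.286]
tool_rot: [0.099, 0.995, 0.002, -0.002]
ft_force: [-0.2, -1.0, -2.2]
grip_width: 0.0135
grip_force: 40.0
time: 11.7
position: [0.4938, 0.3056, 0.2756]
tool_rot: [0.098, 0.995, 0.001, -0.001]
ft_force: [0.9, -0.0, -2.3]
grip_width: 0.0139
grip_force: 40.0
[-1.000e+00  1.000e-01  1.781e+02] [ 0.12 -0.12  0.16]
```

```bash
python3 -m crank '[0,0,30,0,0,0,255, 0,0,60,0,0,0,255, 0,0,90,0,0,0,255, 0,0,120,0,0,0,255, 0,0,145,0,0,0,255]' 40
python3 -m crank '[0,0,8,0,0,0,255, 0,0,16,0,0,0,255, 0,0,24,0,0,0,255, 0,0,30,0,0,0,255, 0,0,30,0,0,0,255]' 40
python3 go.py .4945 .306 .0905 1.372 0
```

```text
time: 12.12
position: [0.4946, 0.3043, 0.1301]
tool_rot: [0.1, 0.995, 0.001, -0.0]
ft_force: [0.3, 0.3, -2.1]
grip_width: 0.0134
grip_force: 40.0
time: 12.53
position: [0.495, 0.3063, 0.1018]
tool_rot: [0.099, 0.995, 0.002, 0.0]
ft_force: [0.0, -0.2, -1.8]
grip_width: 0.0141
grip_force: 40.0
[ 0.4 -0.4  5.3] [0.24 0.03 0.06]
```

```bash
python3 -m crank '[0,0,1,0,0,0,255, 0,0,2,0,0,0,255, 0,0,3,0,0,0,255, 0,0,4,0,0,0,255, 0,0,4,0,0,0,255]' 40
python3 -m crank '[0,0,0.5,0,0,0,255, 0,0,1,0,0,0,255, 0,0,1,0,0,0,255, 0,0,1,0,0,0,255, 0,0,1,0,0,0,255]' 40
python3 go.py .4945 .306 .0905 1.372 0
```

```text
time: 12.95
position: [0.4948, 0.3067, 0.0981]
tool_rot: [0.098, 0.995, 0.002, 0.001]
ft_force: [-0.2, -0.3, -1.6]
grip_width: 0.0137
grip_force: 40.0
time: 13.37
position: [0.4948, 0.3066, 0.0969]
tool_rot: [0.099, 0.995, 0.002, 0.0]
ft_force: [-0.9, -0.0, -1.8]
grip_width: 0.0139
grip_force: 40.0
[ 0.2 -0.6  0.4] [0.25 0.03 0.08]
```

```bash
python3 -m crank '[0,0,0.5,0,0,0,255, 0,0,1,0,0,0,255, 0,0,1,0,0,0,255, 0,0,1,0,0,0,255, 0,0,1,0,0,0,255]' 40
python3 -m crank '[0,0,0.5,0,0,0,255, 0,0,1,0,0,0,255, 0,0,1,0,0,0,255, 0,0,1,0,0,0,255, 0,0,1,0,0,0,255]' 40
```

```text
time: 13.78
position: [0.4949, 0.3067, 0.0964]
tool_rot: [0.099, 0.995, 0.002, 0.001]
ft_force: [-0.4, 0.8, 5.3]
grip_width: 0.0138
grip_force: 40.0
time: 14.2
position: [0.4949, 0.3068, 0.0963]
tool_rot: [0.098, 0.995, 0.002, 0.001]
ft_force: [-1.9, 0.6, 11.4]
grip_width: 0.0137
grip_force: 40.0
```

The scoop is on the bench, so I'll back off 1 mm, open and rise.

```bash
python3 -m crank '[0,0,-1,0,0,0,255, 0,0,-1,0,0,0,255, 0,0,-1,0,0,0,200, 0,0,-1,0,0,0,100, 0,0,-1,0,0,0,0]' 5
python3 -m crank '[0,0,0,0,0,0,0, 0,0,0,0,0,0,0, 0,0,0,0,0,0,0, 0,0,0,0,0,0,0, 0,0,0,0,0,0,0]'
python3 -m crank '[0,0,0,0,0,0,0, 0,0,0,0,0,0,0, 0,0,0,0,0,0,0, 0,0,0,0,0,0,0, 0,0,0,0,0,0,0]'
python3 -m crank '[0,0,-15,0,0,0,0, 0,0,-40,0,0,0,0, 0,0,-70,0,0,0,0, 0,0,-100,0,0,0,0, 0,0,-130,0,0,0,0]'
python3 -m crank '[0,0,-15,0,0,0,0, 0,0,-20,0,0,0,0, 0,0,-20,0,0,0,0, 0,0,-20,0,0,0,0, 0,0,-20,0,0,0,0]'
python3 - <<'E'
from rig import robot
import cv2,numpy as np
im=robot.camera("scene")["pixels"][:,:,::-1][100:340,200:500]
w=robot.camera("wrist")["pixels"][:,:,::-1]
cv2.imwrite("pics/f.png",np.hstack([cv2.resize(im,(400,320)),cv2.resize(w,(400,320))]))
E
```

```text
time: 14.62
position: [0.4947, 0.3064, 0.0954]
tool_rot: [0.099, 0.995, 0.002, 0.0]
ft_force: [0.7, -0.2, 1.0]
grip_width: 0.0251
grip_force: 0.0
time: 15.03
position: [0.4948, 0.3066, 0.0958]
tool_rot: [0.099, 0.995, 0.002, 0.0]
ft_force: [-0.7, -0.3, 0.2]
grip_width: 0.0576
grip_force: 0.0
time: 15.45
position: [0.4948, 0.3066, 0.0959]
tool_rot: [0.099, 0.995, 0.002, 0.0]
ft_force: [-0.3, 0.2, -0.4]
grip_width: 0.0851
grip_force: 0.0
time: 15.87
position: [0.4943, 0.3059, 0.227]
tool_rot: [0.099, 0.995, 0.002, 0.0]
ft_force: [1.6, 1.0, -0.1]
grip_width: 0.0872
grip_force: 0.0
time: 16.28
position: [0.4935, 0.3055, 0.2441]
tool_rot: [0.099, 0.995, 0.001, -0.001]
ft_force: [0.4, -0.6, 0.0]
grip_width: 0.0874
grip_force: 0.0
```

View pics/f.png

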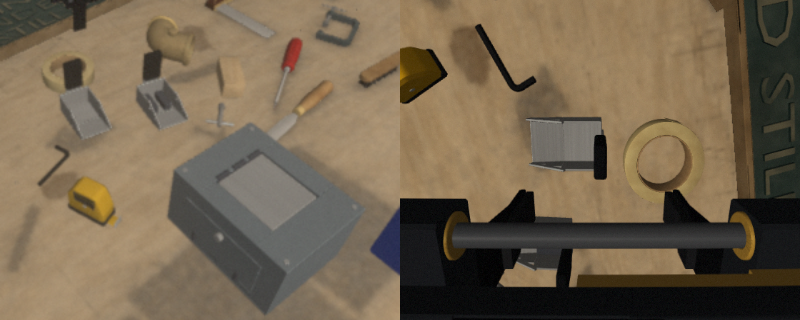

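The empty scoop stands upright at left (85,100), the flap is shut at (265,190), and the block scoop hasn't moved. I'm handing in.

```bash
python3 -c "
from rig import robot
print(robot.hand_in())"
```

```text
the job is handed in; nothing more can be done
None
```

I handed the job in at about 16 s, but the hand-in returned no verdict: the final pictures show the nut scoop empty and upright on the bench, the flap shut and the other scoop where it was, and while the nuts can't be seen inside the box, none showed in the scoop, on the box top or on the bench.

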